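Hold the bread bin open for the sandwich packer

TASK

Get the station ready for the packer across the table: lay the tongs flat in the small sheet pan, in the free lane between the two spreaders and with their hinged handle end pointing the same way as the spreaders' handles; lay them down rather than drop them, and let go. Then pull the bread bin's sliding cover back against its spring until the cover's edge is at the black line on the fixed cover, and finish while still holding it there, because it shuts itself if let go; leave the spreaders and everything else where they are.

Things in the scene. Friction and masses are not known exactly. Their poses are not given: they have to be found in the camera images.
- tongs: steel serving tongs locked shut, lying on their side on the work surface, any heading up to 2.1 rad off +x; rigid, 260 mm long, 0.13 kg. Origin: mid-length, on the underside. +x points along them to the hinged handle end (black sleeves), -x to the scalloped heads. In the middle 100 mm they are 30 mm wide (y), 4 to 24 mm above the underside; heads and hinge are 28 mm high
- tongs_mid (a point): centre of the tongs, 14 mm above their underside
- tongs_handle (a point): centre of the tongs' hinge barrel, 108 mm from the middle towards +x
- pan: aluminium quarter sheet pan, fixed, 330 mm (x) by 240 mm (y), rim 25 mm high, walls and floor 3 mm. Origin: centre of its underside, on the work surface. Its +x points away from the robot, to the packer's side. The tongs go along its x axis in the middle lane (y near 0), about 137 mm wide between the spreaders
- spreader_a: sandwich spreader lying loose in the pan along its -y side, y about -85 mm: wooden handle 105 x 20 x 14 mm, steel blade 32 mm wide, 206 mm long. Origin: near mid-length, on the underside; +x points along it to the handle end
- spreader_b: the same kind of spreader along the pan's +y side, y about +85 mm; +x points to its handle end
- bin: counter-top bread bin, fixed, aluminium housing 340 mm (x) by 196 mm (y), 122 mm high over its side channels. Origin: centre of its underside, on the work surface. +x points away from the robot. The -x half has a fixed white cover (top at 108 mm), the +x half a sliding aluminium cover that runs in the side channels over the fixed one
- lid_slide (a joint): travel of the sliding cover in m: 0 shut, growing as the cover moves along the bin's -x (towards the robot), stop at 0.140. 0.100 when its edge is at the line. A spring pulls it shut with 4.2 N when shut, 7.7 N at the line (35 N/m); the cover weighs 0.43 kg with its handle
- lid: the sliding cover with its bow handle: the grip is a round steel bar 12 mm thick, 100 mm long between its posts along the bin's y axis. Origin: centre of the bar, 40 mm above the cover's top face and 156 mm above the work surface; 40 mm from the bin's centre towards +x when shut. Axes as the bin's
- lid_edge (a point): middle of the sliding cover's edge that leads when it is pulled (its -x edge), on its top face
- mark (a point): the black line, 4 mm wide, scribed across the fixed white cover: middle of the side of the line that faces the sliding cover, 112 mm from the bin's centre towards -x
- jar: bystander: closed jar, 84 mm thick, 115 mm high; origin under its centre
- squeeze_bottle: bystander: white squeeze bottle, 58 mm thick, 180 mm high; origin under its centre
- shaker: bystander: glass salt shaker with steel top, 50 mm thick, 96 mm high; origin under its centre
- serving_spoon: bystander: steel serving spoon, 210 mm long, lying beyond the pan or bin; origin on its underside
- bowl: bystander: empty steel bowl, 190 mm wide, 75 mm high; origin under its centre

How it is judged:
By the outcome, as a careful person would: the job done as asked, in the order asked, and still so for the second after the job is handed in, while the arm keeps its last pose, push and grip.
It also fails if it takes over 46 s, if anything falls off the work surface, if the arm or the gripper's body presses on something with over 40 N, if the wrist force passes 120 N, or if a joint passes its speed limit or range.

ROBOT

A 7-joint arm with a two-finger parallel gripper is mounted at the origin on the work surface. World frame = base frame: x ahead of the robot, y to its left, z up, the work surface at z = 0. Lengths are in m, angles in rad, forces in N, time in s.
With the tool pointing down it reaches from about 0.35 to 0.9 m from the base axis. Payload 19.9 kg.
Tool frame: the origin (TCP) lies between the finger pads; the fingertips stand 19 mm ahead of it and the grasp point (between the pads) is the TCP; z points along the fingers, y is the direction in which the jaws open and shut (so a half turn about z gives the same grasp; the last joint's range is limited). The gripper opens to 94 mm and grips with 3 to 60 N. Pads are 16 mm wide; open, the fingers measure 119 mm over their backs; the gripper's body (75 mm by 177 mm) begins 78 mm behind the grasp point.
Start: joints at [1.19, 0.417, -0.01, 1.614, 0.005, 1.111, -0.053], TCP at [0.208, -0.589, 0.224] pointing down, gripper open.
Joint ranges: [-2.81, 2.81], [-0.39, 2.02], [-1.27, 1.25], [0.06, 2.57], [-1.19, 4.33], [0.19, 2], [-2.82, 2.82]. Speed limits (rad/s): [1.89, 1.89, 2.39, 2.39, 3.01, 3.01, 3.01].

INTERFACE

Orientations are given as a 3x3 rotation matrix whose columns are the frame's x, y, z axes.
In Python, from rig import robot gives the robot as it stands. Calls block until the motion is done:
- robot.move_ptp(position, orientation): joint-space move of the TCP to a pose.
- robot.move_linear(position, velocity=0.15, frame=None, threshold=None): straight line of the TCP; frame=None keeps the orientation; velocity is the mean speed in m/s. With threshold (N) it stops when the force on the tool has changed by that much, and returns True; else False.
- robot.goto_joints(angles): joint-space move.
- robot.gripper_to(opening): finger opening in m; the grip force is fixed at half the most; returns when the fingers have stopped.
- robot.pause(seconds).
- robot.ik(position, orientation): joint angles nearest the present ones, or None.
- robot.get_state(): the state.
- robot.grab_frame(name): name is "scene" or "top"; returns the picture (480x640x3 uint8, red, green, blue); there is no depth.
- robot.camera_info(name): a dict with "fx", "fy", "cx", "cy" (pixels), "dist" ([k1, k2, p1, p2, k3] as OpenCV has them; the pictures are not rectified), "rvec" (rotation vector, rad) and "tvec" (3), from world to camera coordinates, as OpenCV has them. Camera axes: x right, y down, z forward; pixel columns grow to the right and rows downward; lengths in m; the calibration is good to about 2 mm. A picture is of the moment at which its call begins. camera_info takes no time and is no camera call.
A pose or a line that the arm cannot do raises robot.PlanningError and nothing moves.
- robot.sign_off(): hands the job in, once; it reports no verdict.
The state is a dict: "time": time; "qpos": joint angles; "joint_vel": joint speeds; "effort": joint torques, N m; "ee_pos": TCP position; "tool_rot": TCP orientation; "force": force on the tool from outside, world axes, zero at the start; "moment": the same for the moment, N m; "opening": finger opening in m.
Only numpy, scipy, OpenCV 4.12 (cv2) and the standard library are available. Lean on these libraries where they do the work, as an engineer would, in place of code of your own. Each camera call takes 0.05 s, during which the arm holds its last target.

## Working session

There is one attempt and no reset: what is moved stays moved. The work goes in short steps, each a Python script; the robot and the scene stay as the last script left them, time stands still between calls to the robot, and variables do not carry over. Pictures are saved under pics/ and viewed, and the job is handed in when it is done.

```bash
ls; mkdir -p pics
python3 - <<'E'
from rig import robot
import cv2
for n in("scene","top"):
    cv2.imwrite(f"pics/{n}0.png",robot.grab_frame(n)[:,:,::-1]); print(n,robot.camera_info(n))
print(robot.get_state())
E
```

```text
pics
scene {'fx': 484.2698027900253, 'fy': 484.2698027900253, 'cx': 309.1346538984654, 'cy': 239.1571704467245, 'dist': array([-0.09745547,  0.        ,  0.        ,  0.        ,  0.        ]), 'rvec': array([ 0.88751631,  2.57020825, -1.05251067]), 'tvec': array([ 0.52684383, -0.12254842,  1.71170468])}
top {'fx': 526.7729513906093, 'fy': 526.7729513906093, 'cx': 321.85342591007344, 'cy': 240.43303757883567, 'dist': array([0.04035228, 0.        , 0.        , 0.        , 0.        ]), 'rvec': array([ 2.08409093, -2.13770847,  0.18883906]), 'tvec': array([-0.08234037,  0.59572048,  1.6152273 ])}
{'time': 0.1, 'qpos': array([ 1.19049403,  0.4179045 , -0.01029321,  1.61411293,  0.00473751,
        1.1106931 , -0.05297571]), 'joint_vel': array([-0.00025555, -0.00181311, -0.00052128, -0.0018478 , -0.00033691,
        0.00053243,  0.00031942]), 'effort': array([ 1.17228719e-03, -8.52581978e+01,  6.39482550e-01, -4.26695108e+01,
       -4.89593216e-02,  1.64526631e-02,  7.06440755e-05]), 'ee_pos': array([ 0.20759352, -0.58917991,  0.22389443]), 'tool_rot': array([[ 9.43140085e-01,  3.32395173e-01, -4.77922194e-04],
       [ 3.32395494e-01, -9.43139578e-01,  9.86117027e-04],
       [-1.22966796e-04, -1.08890568e-03, -9.99999400e-01]]), 'force': array([ 0.04808226, -0.15078685, -0.2932776 ]), 'moment': array([ 0.01057864, -0.00790202,  0.0111289 ]), 'opening': 0.09377605294383384}
```

View pics/scene0.png

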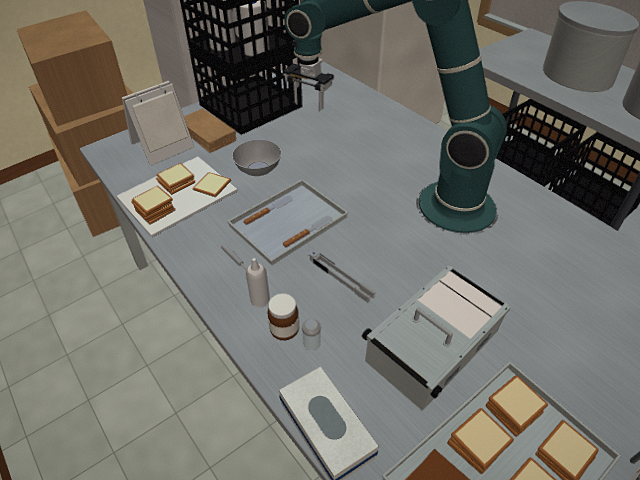

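View pics/top0.png

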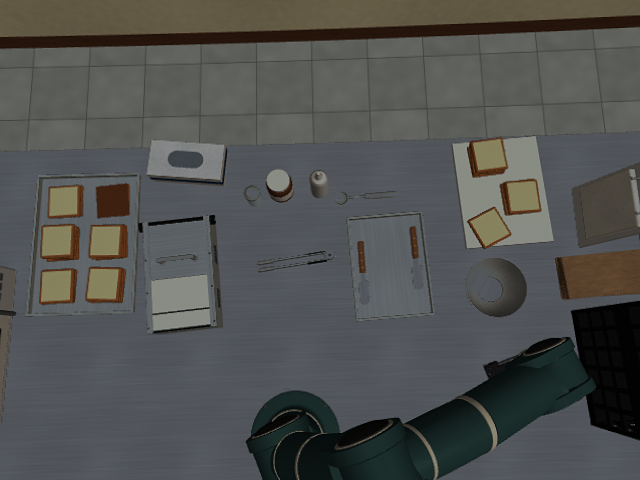

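The top view shows the tongs at about (258–333, 255–268) with the black sleeves at the right. The pan is at about (347–434, 213–320), and the wooden handles of both spreaders point up (+x). The bin is at the left, about (140–217, 217–333), with its grip bar near (177, 258). I'll zoom in for accurate pixel positions.

```bash
cat > h.py <<'E'
import numpy as np,cv2
from rig import robot
def cam(n):
    c=robot.camera_info(n);K=np.array([[c['fx'],0,c['cx']],[0,c['fy'],c['cy']],[0,0,1]]);return K,np.array(c['dist']),np.array(c['rvec']),np.array(c['tvec'])
def world(n,uv,z):
    K,d,r,t=cam(n);R=cv2.Rodrigues(r)[0];o=-R.T@t
    p=cv2.undistortPoints(np.array(uv,float).reshape(-1,1,2),K,d).reshape(-1,2)
    v=np.c_[p,np.ones(len(p))]@R
    z=np.broadcast_to(np.array(z,float),len(p))
    return o+v*((z-o[2])/v[:,2])[:,None]
def proj(n,P):
    K,d,r,t=cam(n);return cv2.projectPoints(np.array(P,float).reshape(-1,3),r,t,K,d)[0].reshape(-1,2)
def crop(src,dst,u0,v0,w,h,s):
    im=cv2.imread(src)[v0:v0+h,u0:u0+w];im=cv2.resize(im,None,fx=s,fy=s,interpolation=cv2.INTER_CUBIC)
    for i in range(0,w,10):cv2.line(im,(int(i*s),0),(int(i*s),6 if i%50 else 14),(0,0,255),1)
    for i in range(0,h,10):cv2.line(im,(0,int(i*s)),(6 if i%50 else 14,int(i*s)),(0,0,255),1)
    cv2.imwrite(dst,im)
E
python3 - <<'E'
from h import *
crop("pics/top0.png","pics/c1.png",240,200,200,130,4)
crop("pics/top0.png","pics/c2.png",130,205,100,140,4.2)
crop("pics/scene0.png","pics/c3.png",220,170,160,140,4.2)
crop("pics/scene0.png","pics/c4.png",350,260,170,140,4.2)
E
```

```text
(no output)
```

View pics/c1.png

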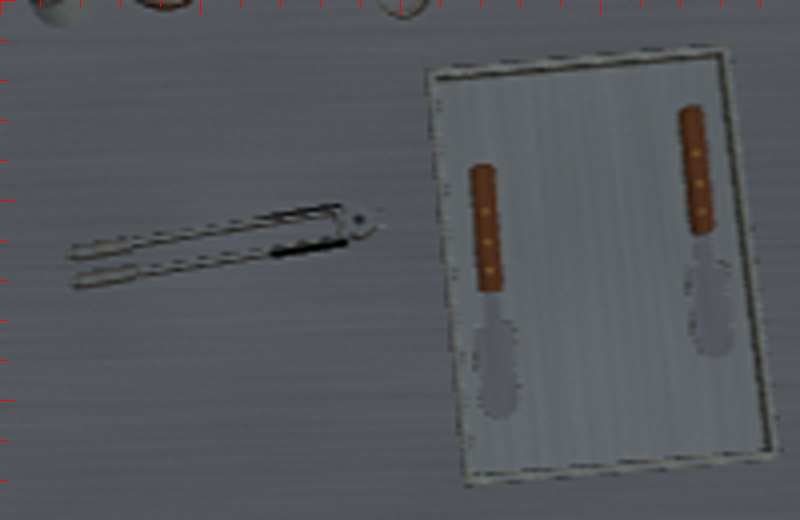

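View pics/c2.png

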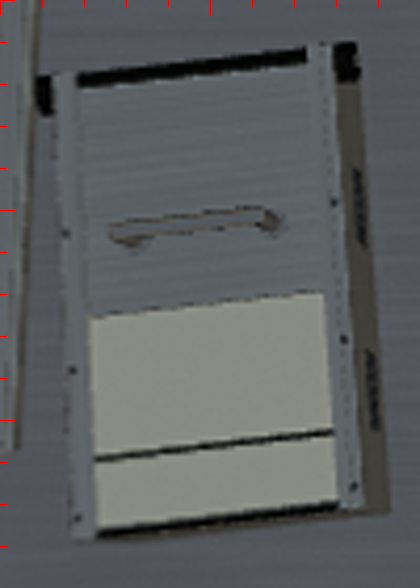

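View pics/c3.png

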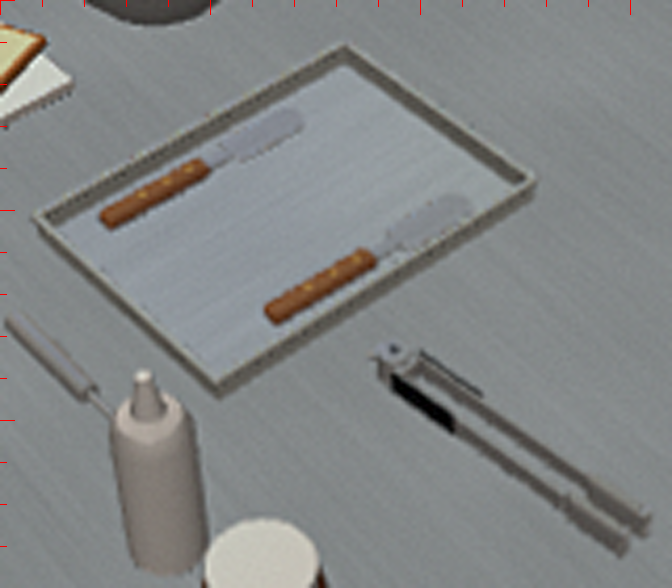

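View pics/c4.png

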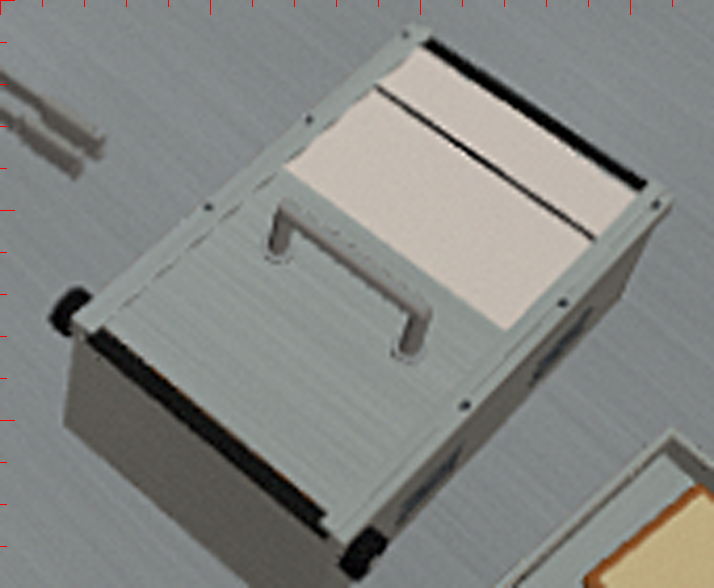

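```bash
cat > est.py <<'E'
from h import *
from scipy.optimize import least_squares
def T(a,o,s): return (np.array(a,float)/s+np.array(o)-0.5+0.5/s)
def fit(obs,x0):
    def f(x):
        c,s=np.cos(x[2]),np.sin(x[2]);r=[]
        for n,uv,P in obs:
            P=np.atleast_2d(P);W=np.c_[x[0]+c*P[:,0]-s*P[:,1],x[1]+s*P[:,0]+c*P[:,1],P[:,2]]
            r.append((proj(n,W)-uv).ravel())
        return np.concatenate(r)
    q=least_squares(f,x0,loss='soft_l1');return q.x,f(q.x).reshape(-1,2)
E
python3 - <<'E'
from est import *
np.set_printoptions(precision=4,suppress=True)
t=T([(430,72),(727,48),(773,457),(468,484)],(240,200),4)
s=T([(218,392),(38,215),(345,45),(535,180)],(220,170),4.2)
print(world('top',t,.025),world('scene',s,.025))
P=np.array([(.165,.12,.025),(.165,-.12,.025),(-.165,-.12,.025),(-.165,.12,.025)])
for o in ([('top',t,P)],[('scene',s,P)],[('top',t,P),('scene',s,P)]):
    x,r=fit(o,[.5,-.2,0]);print('pan',x);print(r)
# tongs: head end mid, hinge barrel top centre
t=T([(71,268),(358,221)],(240,200),4);s=T([(637,536),(396,351)],(220,170),4.2)
print('tongs',world('top',t,[.02,.028]),world('scene',s,[.02,.028]))
P=np.array([(-.13,0,.020),(.108,0,.028)])
for o in ([('top',t,P)],[('scene',s,P)],[('top',t,P),('scene',s,P)]):
    x,r=fit(o,[.5,0,-1.5]);print(x);print(r)
# bin
t1=T([(95,457),(332,430)],(130,205),4.2);s1=T([(374,89),(594,240)],(350,260),4.2)
t2=T([(92,318),(322,292)],(130,205),4.2);s2=T([(285,168),(505,330)],(350,260),4.2)
tb=T([(108,230),(272,214)],(130,205),4.2);sb=T([(282,207),(430,312)],(350,260),4.2)
print('line',world('top',t1,.108),world('scene',s1,.108))
print('edge',world('top',t2,.116),world('scene',s2,.116))
print('bar',world('top',tb,.158),world('scene',sb,.158))
E
```

```text
[[ 0.6735 -0.1812  0.025 ]
 [ 0.6866 -0.4232  0.025 ]
 [ 0.356  -0.439   0.025 ]
 [ 0.3406 -0.2     0.025 ]] [[ 0.6841 -0.1665  0.025 ]
 [ 0.6901 -0.4149  0.025 ]
 [ 0.3664 -0.4315  0.025 ]
 [ 0.3509 -0.1947  0.025 ]]
pan [ 0.5142 -0.3108  0.0546]
[[ 0.2572  0.311 ]
 [-0.4724  0.3518]
 [ 0.2038  0.0183]
 [-0.0241 -0.7411]]
pan [ 0.5227 -0.3021  0.0611]
[[ 0.0084 -1.6798]
 [-0.7012  1.0662]
 [ 0.1527 -0.1806]
 [ 0.4728  0.3262]]
pan [ 0.5162 -0.3097  0.0567]
[[-0.216  -0.1997]
 [-0.9809 -0.3091]
 [-0.1079 -0.7176]
 [-0.297  -1.3137]
 [ 0.0748 -4.0995]
 [-0.1957 -1.1347]
 [ 0.5591 -1.8417]
 [ 0.5042 -1.4619]]
tongs [[ 0.5206  0.1128  0.02  ]
 [ 0.5513 -0.1193  0.028 ]] [[ 0.5298  0.1218  0.02  ]
 [ 0.5575 -0.1145  0.028 ]]
[ 0.5374 -0.0141 -1.4394]
[[-0.5981  0.0683]
 [ 0.5949 -0.0828]]
[ 0.5449 -0.0073 -1.454 ]
[[ 0.0056  0.0064]
 [-0.0061 -0.0082]]
[ 0.54   -0.012  -1.4468]
[[-1.2778 -1.0101]
 [-0.0336 -0.6267]
 [ 0.3395 -2.0279]
 [ 0.1111 -1.4664]]
line [[0.3742 0.4158 0.108 ]
 [0.3887 0.247  0.108 ]] [[0.3956 0.2427 0.108 ]
 [0.3792 0.4121 0.108 ]]
edge [[0.473  0.4194 0.116 ]
 [0.4873 0.2543 0.116 ]] [[0.4944 0.2543 0.116 ]
 [0.4796 0.4215 0.116 ]]
bar [[0.5298 0.3963 0.158 ]
 [0.538  0.2808 0.158 ]] [[0.5449 0.2918 0.158 ]
 [0.5323 0.3975 0.158 ]]
```

```bash
cat >> h.py <<'E'
def Rd(yaw): # tool down, x axis at yaw
    c,s=np.cos(yaw),np.sin(yaw);return np.array([[c,s,0],[s,-c,0],[0,0,-1.]])
E
python3 - <<'E'
from est import *
np.set_printoptions(precision=3,suppress=True)
for y in(-1.445,-1.445+np.pi):
    print(robot.ik([.54,-.012,.15],Rd(y)),robot.ik([.517,-.307,.15],Rd(y+1.5)))
for y in(.085,.085+np.pi): print('bin',robot.ik([.535,.338,.156],Rd(y)),robot.ik([.436,.33,.156],Rd(y)))
print(robot.ik([.54,-.012,.15],Rd(-1.445)) , robot.get_state()['time'])
print(proj('top',[[.208,-.589,.205]]),proj('scene',[[.208,-.589,.205]]),proj('scene',[0,0,0]))
crop("pics/scene0.png","pics/g.png",270,50,80,70,8)
E
```

```text
[-0.846  0.592  1.085  1.921 -0.621  1.013 -2.496] [ 0.578  0.457 -0.122  1.74   0.066  0.948 -1.085]
[ 0.492  0.427 -0.653  1.879  0.317  0.94  -0.181] [ 0.973  0.536 -0.653  1.726  0.376  1.008  1.81 ]
bin [ 0.019  0.678 -0.917  1.633  0.583  1.128 -2.537] [ 0.104  0.587 -1.067  1.85   0.589  1.063 -2.683]
bin [ 0.047  0.701 -0.969  1.632  0.623  1.147  0.577] [ 0.029  0.528 -0.947  1.852  0.5    1.021  0.53 ]
[-0.846  0.592  1.085  1.921 -0.621  1.013 -2.496] 0.1
[[504.353 363.758]] [[308.734 105.833]] [[456.737 204.824]]
```

View pics/g.png

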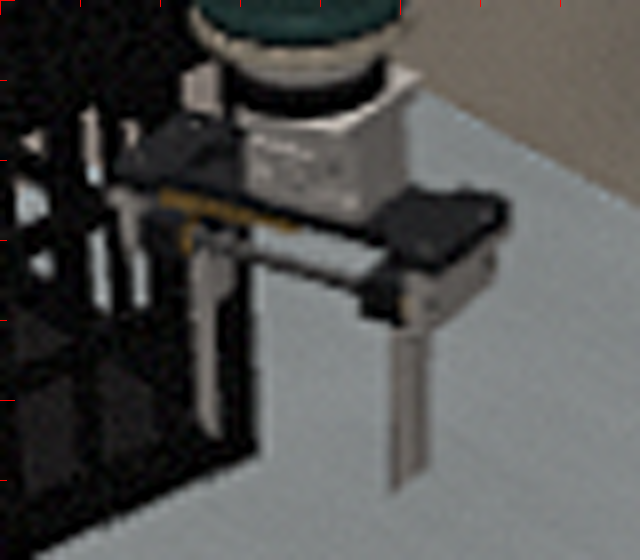

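The scene picture shows the fingertip midpoint at (308.4, 107.7). The calibration projects it to (308.7, 105.8), so the scene camera reads about 2 px low and the top camera looks more trustworthy. I'll hover over the tongs with the top-camera estimate and check.

Run:
```python
from est import *
np.set_printoptions(precision=4,suppress=True)
robot.move_ptp([.538,-.013,.13],Rd(-1.4415+np.pi))
robot.gripper_to(.06)
s=robot.get_state();print(s['time'],s['ee_pos'],s['opening'],s['qpos'])
for n in("scene","top"): cv2.imwrite(f"pics/{n}1.png",robot.grab_frame(n)[:,:,::-1])
p=s['ee_pos'];R=s['tool_rot']
tips=[p+R@[0,.03*k,.019] for k in(1,-1)]
print(proj('top',tips),proj('scene',tips))
crop("pics/top1.png","pics/g1.png",220,200,140,110,5.5)
crop("pics/scene1.png","pics/g2.png",270,180,130,130,4.6)
```

```text
3.1833 [ 0.538 -0.013  0.13 ] 0.059659758908262125 [ 0.4853  0.4523 -0.6438  1.8989  0.3411  0.9012 -0.196 ]
[[292.9408 246.0331]
 [295.7257 265.1615]] [[333.1833 256.4031]
 [347.0239 245.5501]]
```

View pics/g1.png

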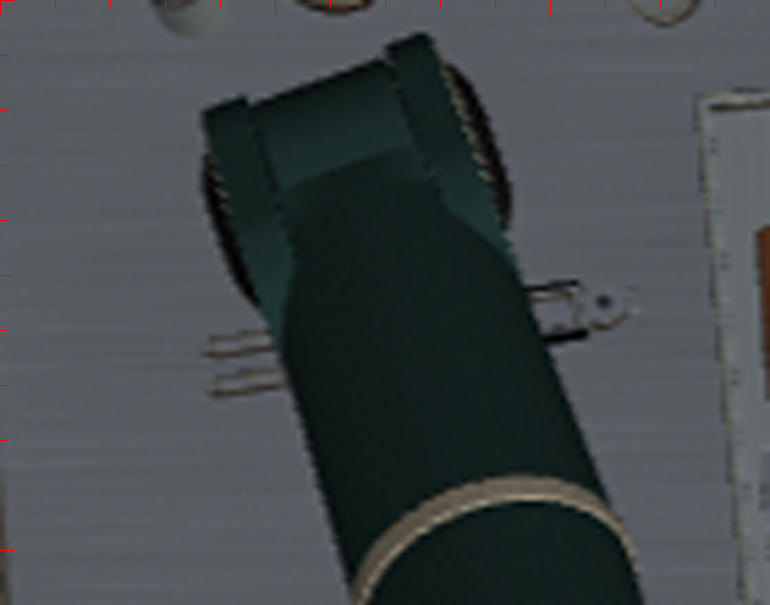

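View pics/g2.png

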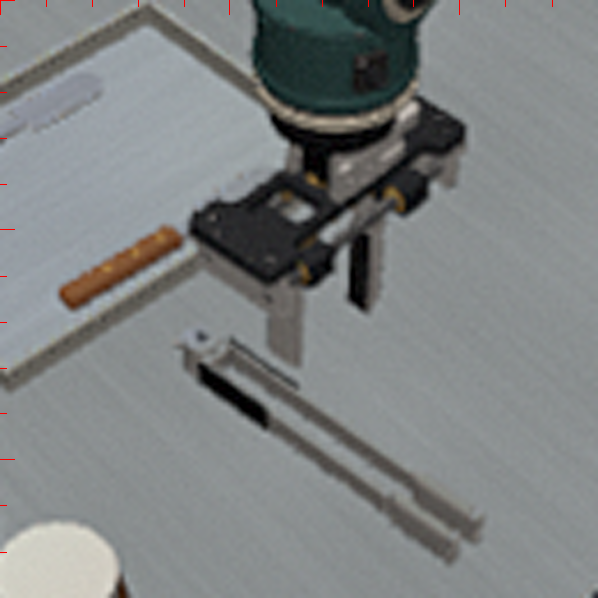

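The scene view shows the open fingers straddling the tongs, with tips near (332, 258) and (349, 246), both within 1–2 px of the prediction. I'll grasp with a blend of the two cameras' estimates.

Run:
```python
from est import *
np.set_printoptions(precision=4,suppress=True)
F=Rd(-1.445+np.pi)
robot.move_linear([.541,-.011,.06],frame=F)
print(robot.move_linear([.541,-.011,.023],velocity=.06,threshold=8))
s=robot.get_state();print(s['time'],s['ee_pos'],s['force'])
robot.gripper_to(.02)
s=robot.get_state();print(s['time'],s['ee_pos'],s['force'],s['opening'])
robot.move_linear([.541,-.011,.11],velocity=.15)
s=robot.get_state();print(s['time'],s['ee_pos'],s['force'],s['moment'],s['opening'])
for n in("scene",): cv2.imwrite(f"pics/{n}2.png",robot.grab_frame(n)[:,:,::-1])
crop("pics/scene2.png","pics/g3.png",260,160,140,140,4.2)
```

```text
False
4.6667 [ 0.5411 -0.0109  0.0231] [ 0.5644 -0.2657  0.2384]
5.2417 [ 0.5411 -0.011   0.0231] [-0.6808 -0.7961  2.698 ] 0.029530203375242335
5.975 [ 0.5406 -0.0112  0.1093] [ 0.1537 -0.6724 -0.9984] [-0.0264 -0.0962 -0.0278] 0.029770283844118253
```

View pics/g3.png

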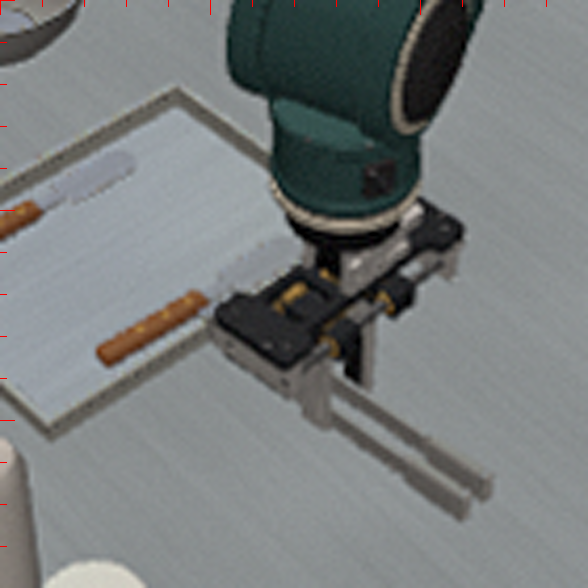

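The tongs are held square at mid-length with a 29.8 mm opening. Next is the move to the pan, with the handle end toward the pan's +x.

Run:
```python
from est import *
np.set_printoptions(precision=4,suppress=True)
F=Rd(.057+np.pi)
robot.move_ptp([.517,-.307,.11],F)
robot.move_linear([.517,-.307,.05])
s=robot.get_state();print(s['time'],s['ee_pos'],s['force'],s['moment'],s['qpos'])
for n in("scene",): cv2.imwrite(f"pics/{n}3.png",robot.grab_frame(n)[:,:,::-1])
crop("pics/scene3.png","pics/g4.png",210,120,170,150,4.2)
```

```text
8.2667 [ 0.5174 -0.3066  0.0504] [ 0.5347  0.2053 -1.0484] [ 0.0602 -0.2189  0.0293] [ 1.0862  0.7542 -0.8329  1.7762  0.6851  0.9275  1.5832]
```

View pics/g4.png

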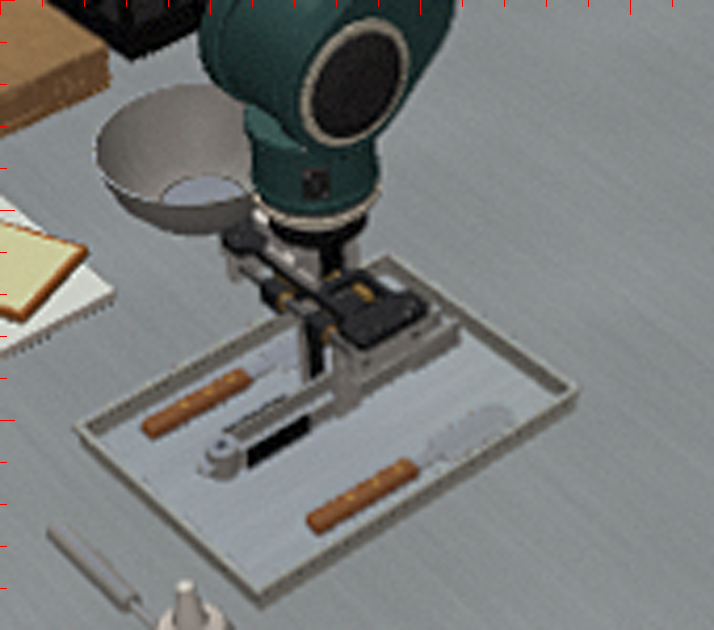

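The tongs are over the middle lane, with the hinge (near pixel (262, 229)) on the same side as the wooden handles. Now I'll lay them down.

Run:
```python
from est import *
np.set_printoptions(precision=4,suppress=True)
robot.move_linear([.517,-.307,.033],velocity=.06)
robot.pause(.1)
print(robot.move_linear([.517,-.307,.0255],velocity=.02,threshold=4))
s=robot.get_state();print(s['time'],s['ee_pos'],s['force'])
robot.gripper_to(.052)
s=robot.get_state();print(s['time'],s['ee_pos'],s['force'],s['opening'])
robot.move_linear([.517,-.307,.13],velocity=.15)
s=robot.get_state();print(s['time'],s['ee_pos'],s['force'])
cv2.imwrite(f"pics/scene4.png",robot.grab_frame("scene")[:,:,::-1])
crop("pics/scene4.png","pics/g5.png",210,120,170,150,4.2)
```

```text
True
9.2333 [ 0.517  -0.3071  0.0261] [-1.7188  0.3555  8.5762]
9.7917 [ 0.5166 -0.3069  0.0256] [-0.5699  1.0685 -0.0023] 0.051822459095721626
10.6333 [ 0.5165 -0.307   0.1292] [-0.356  -0.4085 -0.1551]
```

View pics/g5.png

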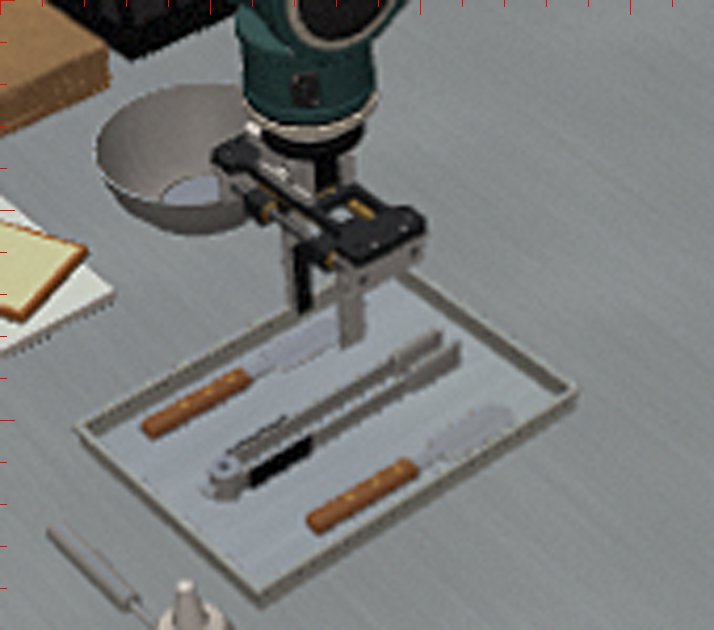

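The tongs lie flat in the middle lane, hinge near pixel (262, 231), and are released. Both spreaders look unmoved. Next is the bin.

Run:
```python
from est import *
np.set_printoptions(precision=4,suppress=True)
F=Rd(.088+np.pi)
robot.move_linear([.517,-.307,.26],velocity=.2)
robot.move_ptp([.536,.341,.24],F)
robot.gripper_to(.07)
s=robot.get_state();print(s['time'],s['ee_pos'],s['opening'],s['qpos'])
p=s['ee_pos'];R=s['tool_rot']
tips=[p+R@[0,.035*k,.019] for k in(1,-1)]
print(proj('scene',tips))
cv2.imwrite(f"pics/scene5.png",robot.grab_frame("scene")[:,:,::-1])
cv2.imwrite(f"pics/top5.png",robot.grab_frame("top")[:,:,::-1])
crop("pics/scene5.png","pics/g6.png",350,220,170,170,3.5)
crop("pics/top5.png","pics/g7.png",230,180,220,150,3.6)
```

```text
14.2917 [0.536 0.341 0.24 ] 0.07009280853863269 [ 0.1761  0.7655 -1.2726  1.5416  0.7391  1.3874  0.5022]
[[450.1117 313.1127]
 [426.469  295.9869]]
```

View pics/g6.png

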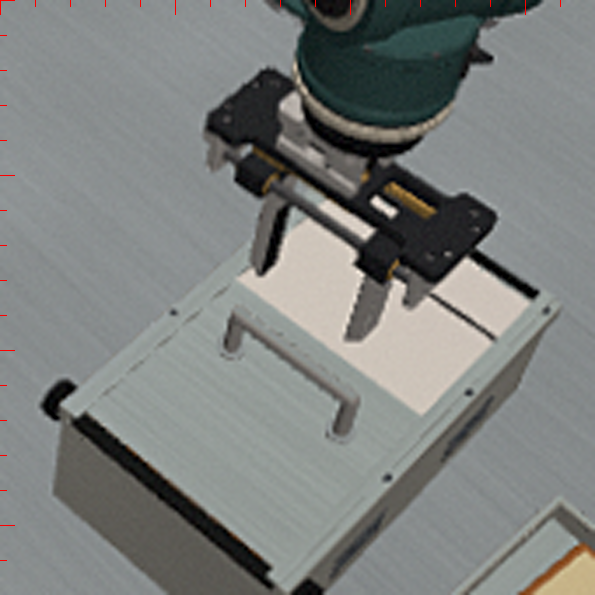

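View pics/g7.png

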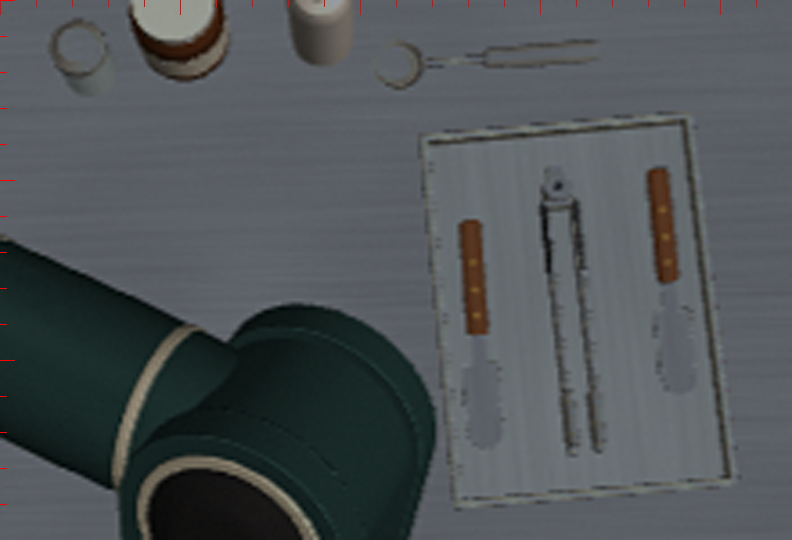

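The tongs and spreaders look right from above. My jaw axis here is wrong, though: the fingers open parallel to the bar and need a quarter turn. Joint 3 is also close to its limit, so I'll check other IK solutions.

Run:
```python
from est import *
np.set_printoptions(precision=4,suppress=True)
for k in(1,-1):
    for y in (.088,):
        F=Rd(y+k*np.pi/2)
        for z,d in((.24,0),(.157,0),(.157,.1),(.157,.14)):
            print(k,z,d,robot.ik([.536-d*np.cos(.088),.341-d*np.sin(.088),z],F))
print(robot.get_state()['qpos'],robot.get_state()['time'])
```

```text
1 0.24 0 [ 0.032   0.5936 -0.9497  1.5458  0.4979  1.2612 -0.9028]
1 0.157 0 [ 0.0008  0.6711 -0.8952  1.6258  0.5679  1.1248 -0.9537]
1 0.157 0.1 [ 0.0391  0.5394 -0.9692  1.8468  0.5161  1.0316 -1.0524]
1 0.157 0.14 [ 0.052   0.4866 -1.0058  1.926   0.4893  0.9978 -1.0897]
-1 0.24 0 [ 0.1761  0.7656 -1.2728  1.5416  0.7392  1.3875  2.0729]
-1 0.157 0 [ 0.1746  0.8876 -1.2705  1.6206  0.8747  1.3072  1.9872]
-1 0.157 0.1 [ 0.2013  0.7226 -1.2686  1.8428  0.756   1.1689  1.9007]
-1 0.157 0.14 [ 0.2032  0.6491 -1.2699  1.9226  0.6995  1.1122  1.8769]
[ 0.176   0.7655 -1.2727  1.5416  0.7391  1.3874  0.5022] 14.3917
```

Run:
```python
from est import *
np.set_printoptions(precision=4,suppress=True)
F=Rd(.088+np.pi/2)
robot.goto_joints(robot.ik([.536,.341,.24],F))
s=robot.get_state();print(s['time'],s['ee_pos'],s['opening'],s['qpos'])
print(robot.move_linear([.536,.341,.2],velocity=.12))
s=robot.get_state()
cv2.imwrite(f"pics/scene6.png",robot.grab_frame("scene")[:,:,::-1])
crop("pics/scene6.png","pics/g8.png",350,220,170,170,3.5)
```

```text
15.7083 [0.5359 0.341  0.2399] 0.07015228145064215 [ 0.0322  0.5938 -0.9501  1.5459  0.4981  1.2613 -0.9015]
False
```

View pics/g8.png

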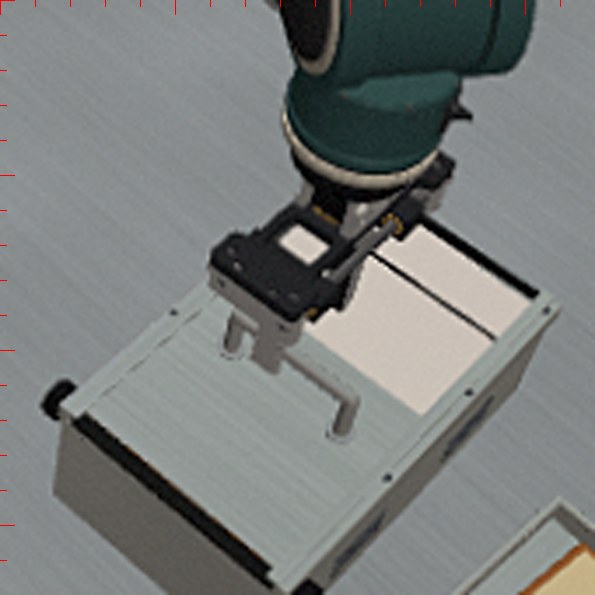

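The fingers straddle the bar. Descending and gripping.

Run:
```python
from est import *
np.set_printoptions(precision=4,suppress=True)
print(robot.move_linear([.536,.341,.157],velocity=.1,threshold=10))
s=robot.get_state();print(s['time'],s['ee_pos'],s['force'])
robot.gripper_to(.005)
robot.pause(.1)
s=robot.get_state();print(s['time'],s['ee_pos'],s['force'],s['moment'],s['opening'])
cv2.imwrite(f"pics/scene7.png",robot.grab_frame("scene")[:,:,::-1])
cv2.imwrite(f"pics/top7.png",robot.grab_frame("top")[:,:,::-1])
crop("pics/scene7.png","pics/g9.png",350,220,170,170,3.5)
```

```text
False
16.825 [0.5359 0.3412 0.1569] [ 0.7257 -0.0545 -0.6713]
17.8667 [0.5363 0.341  0.157 ] [ 4.8211  1.4187 -2.6883] [ 0.2812 -1.0553 -0.0059] 0.010960777178056245
```

View pics/g9.png

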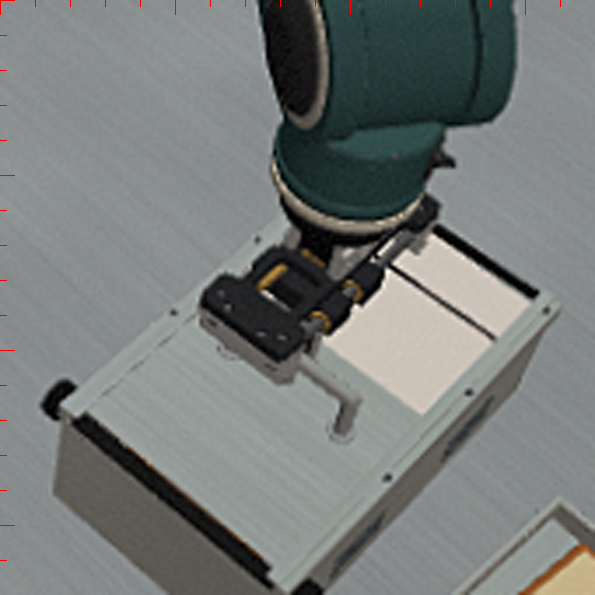

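Gripped with an 11 mm opening. The +4.8 N in x suggests that closing the jaws pulled the cover slightly off shut. I'll nudge it to its shut stop for an exact zero, then pull 100 mm.

Run:
```python
from est import *
np.set_printoptions(precision=4,suppress=True)
u=np.array([np.cos(.088),np.sin(.088),0])
p0=np.array([.536,.341,.157])
for i in range(12):
    robot.move_linear(p0+u*.001*(i+1),velocity=.02)
    s=robot.get_state();f=s['force']@u
    print(i,round(s['time'],2),round((s['ee_pos']-p0)@u*1000,2),round(f,2))
    if f<-5: break
```

```text
0 18.22 0.87 1.39
1 18.47 0.94 -6.59
```

Run:
```python
from est import *
np.set_printoptions(precision=4,suppress=True)
u=np.array([np.cos(.088),np.sin(.088),0])
p0=np.array([.536,.341,.157]);s0=.00088
def rep():
    s=robot.get_state();d=s0-(s['ee_pos']-p0)@u
    print(round(s['time'],2),'travel',round(d*1000,2),s['ee_pos'],s['force'],s['moment'],s['opening']);return d
c=.1-s0
robot.move_linear(p0-u*c,velocity=.06); robot.pause(.4); d=rep()
c+=.1-d
robot.move_linear(p0-u*c,velocity=.01); robot.pause(.4); rep()
cv2.imwrite(f"pics/scene8.png",robot.grab_frame("scene")[:,:,::-1])
cv2.imwrite(f"pics/top8.png",robot.grab_frame("top")[:,:,::-1])
crop("pics/scene8.png","pics/g10.png",400,220,130,130,4.6)
crop("pics/top8.png","pics/g11.png",130,205,100,140,4.2)
```

```text
20.7 travel 99.34 [0.4379 0.3325 0.157 ] [ 7.7678  2.5391 -6.1845] [ 0.6875 -1.7227 -0.0123] 0.01097668864546108
21.35 travel 99.98 [0.4373 0.3324 0.157 ] [ 7.0932  3.4009 -5.5225] [ 0.6878 -1.7324 -0.053 ] 0.011031455316832115
```

View pics/g10.png

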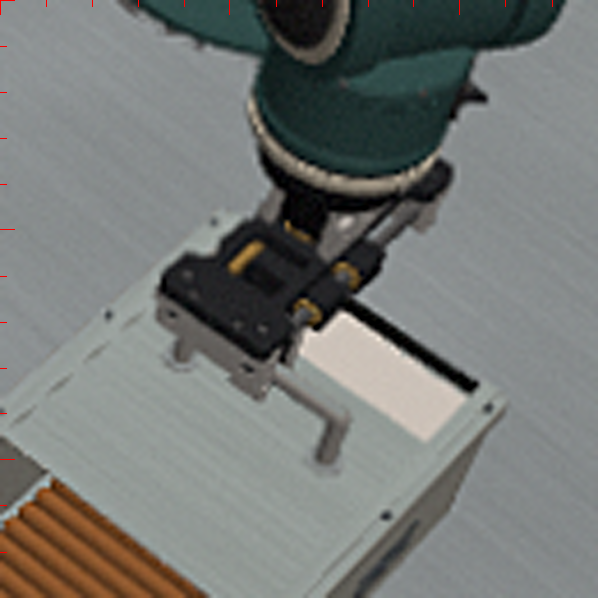

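View pics/g11.png

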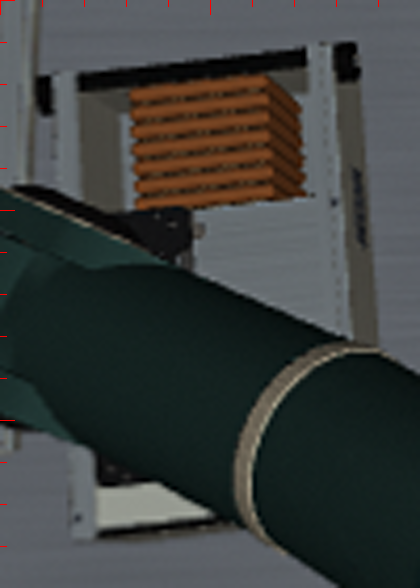

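In the scene picture the cover's edge corner is at about pixel (492, 316). The line is hidden just behind the raised edge, and the top view is blocked by the arm. I'll check the edge position with the calibration.

Run:
```python
from est import *
np.set_printoptions(precision=4,suppress=True)
u=np.array([np.cos(.088),np.sin(.088),0])
# overlay predicted edge: shut observed edge + 100mm
sh=world('scene',T([(285,168),(505,330)],(350,260),4.2),.116)
mk=world('scene',T([(374,89),(594,240)],(350,260),4.2),.108)
print('shut-to-mark',(sh.mean(0)-mk.mean(0))@u)
im=cv2.imread('pics/scene8.png')
w=im[285:330,460:512];cv2.imwrite('pics/z.png',cv2.resize(w,None,fx=12,fy=12,interpolation=cv2.INTER_CUBIC))
for d in(.09,.095,.1,.105,.11):
    q=proj('scene',sh-u*d); print(d,((q-[460,285]+.5)*12-.5)); 
q=proj('scene',mk);print('mark',(q-[460,285]+.5)*12-.5)
```

```text
shut-to-mark 0.1001210096204604
0.09 [[-258.9447  -37.5513]
 [ 362.2325  395.4814]]
0.095 [[-245.7857  -49.2802]
 [ 374.9462  382.1766]]
0.1 [[-232.6776  -60.9671]
 [ 387.6055  368.922 ]]
0.105 [[-219.6203  -72.6121]
 [ 400.2108  355.7174]]
0.11 [[-206.6136  -84.2156]
 [ 412.7622  342.5626]]
mark [[-250.5     -44.7857]
 [ 378.0714  386.6429]]
```

View pics/z.png

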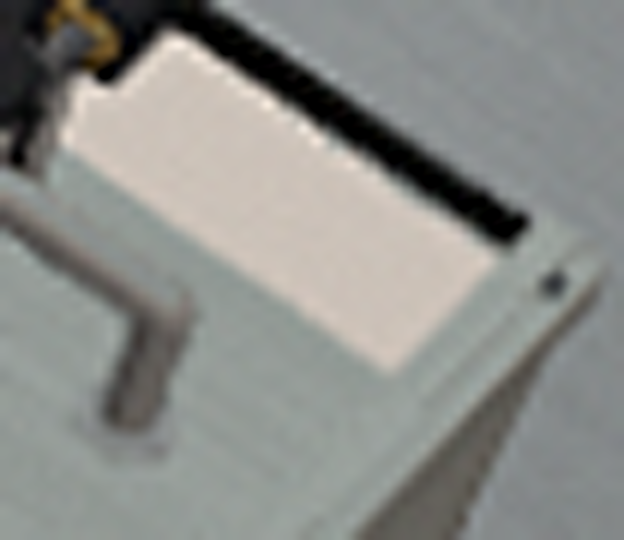

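The visible edge corner at (390, 373) in the zoom matches the 100 mm prediction of (388, 369) to within about 1 mm. The arm-based reading gives 99.98 mm. I'll check that it holds steady, then hand in.

Run:
```python
from est import *
u=np.array([np.cos(.088),np.sin(.088),0])
robot.pause(.3);s=robot.get_state()
print(s['time'],.00088-(s['ee_pos']-[.536,.341,.157])@u,s['force'],s['opening'])
robot.sign_off()
```

```text
21.75 0.09998905307240145 [ 6.84117443  3.7239563  -7.24884171] 0.010522583709041244
the job is handed in; nothing more can be done
```

The job is handed in at 21.8 s, with the gripper still holding the bread bin's cover at the black line.

- **Tongs:** They lie flat in the middle lane of the pan, with the handle end pointing the same way as the spreaders' handles. I lowered them until they touched the pan floor, then let go. A later top picture showed them centred. The spreaders, spoon, jar, bottle and shaker looked unmoved.
- **Cover:** Measured from its shut stop, I pulled it 99.99 mm against a target of 100 mm. The wrist read about 7 N of pull, and it held steady over the last 0.3 s.

These checks failed, disagreed or stayed partial:
- **Cameras:** The two cameras disagreed by about 8 mm. I blended their estimates and relied on the jaws centring each object.
- **Line hidden:** I could not see the black line at the end. The raised cover edge hid it in the scene view and the arm blocked the top view. The cover edge in the scene picture still agreed with the 100 mm reading to about 1 mm.
- **Wrong approach angle:** My first approach to the cover handle had the jaws turned 90° the wrong way, with joint 3 at its range limit (−1.273, listed as −1.27). I corrected this before touching anything.
- **Early movement:** Closing on the handle shifted the cover about 1 mm, so I pushed it back to its stop before pulling.

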